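# Re-pin the tilting till screen

## Task

The till screen rocks because its lock pin sits in the long slot of the index wheel. Draw the pin right out, lean the screen further back to the single locking hole, and push the pin fully home through the bushing into that hole so that the screen is locked leaning back. You can stand the pin in the holder block meanwhile; leave everything else on the counter where it is.

Things in the scene. Friction and masses are not known exactly. Their poses are not given: they have to be found in the camera images.
- screen (a joint): tilt of the till screen, rad: 0 = upright, positive = its top leans back, away from the side it faces. Stays where left (friction 0.25 N m: 2 to 3 N at the grab rail moves it). With the pin in the long slot it rocks only from 0 to 0.2. The locking hole is under the bushing at 0.75; stop at 0.95. The tapered pin tip draws the wheel into line from up to 0.06 rad off.
- trunnion (a point): midpoint of the screen's level trunnion on the fixed stand, 165 mm above the counter. x = horizontal, the way the screen leans back (it faces -x); y = along the trunnion towards the index wheel; z up. The black screen, 230 wide (y), 150 high, 22 mm thick, is centred here between two grey cheeks at y = +-136 mm; base plate 170 x 370 x 12 mm.
- wheel (a point): centre of the steel index wheel, 124 mm across, 28 mm wide, on the screen shaft outside the cheek, 164 mm from trunnion along y. It turns with the screen. Openings in its rim, 17.5 mm wide, take the pin: a long slot and, 0.55 rad beyond the slot end, the single locking hole.
- grab_rail (a point): middle of the screen's grab rail: a round steel bar, 14 mm diameter, 160 mm long, parallel to the trunnion and 115 mm from it, beyond the screen's top edge on two stubs at +-70 mm (40 mm from bar centre to screen edge). It moves with the screen; its frame tilts with it and at tilt 0 equals that of trunnion. It can turn between the fingers.
- bushing: steel bushing block on the stand, 36 x 34 x 25 mm, over the wheel's rim. Its z axis is the pin's line, pointing outwards, 35 degrees from vertical, leaning to the side the screen faces; y along the trunnion. Hole 17 mm wide with a 3 mm lead-in. Origin: centre of its inner face, 66 mm from the trunnion line (wheel rim at 62 mm).
- bush_mouth (a point): centre of the bushing's outer mouth, 91 mm from the trunnion line; same axes as bushing. The pin is fully home when its shoulder rests here.
- pin_knob (a point): centre of the lock pin's black round knob, 28 mm diameter, 42 mm long: grip it here. z = along the pin from tip to knob. Below the knob a steel shank 14 mm in diameter, 50 mm long, its last 12 mm tapered to a 6 mm tip, 71 mm from this point. About 0.14 kg. Starts fully home in the bushing, free to turn; drawn 55 mm it is clear.
- pin_shoulder (a point): underside of the pin's knob, where the shank begins, 21 mm below pin_knob along the pin; same axes.
- holder_mouth (a point): centre of the top of the fixed aluminium pin holder block, 58 x 58 x 58 mm, with one upright hole 20 mm wide and 55 mm deep: the pin stands in it with its knob resting on top. It is a parking place only, its use is not required.
- display (a point): centre of the fixed black customer display, 30 (x) x 120 (y) x 60 mm high, axes as trunnion, on a 14 mm pole rising from the base 65 mm behind it (x) and 25 mm further along y. It hangs over the pin, its underside 325 mm above the counter, so an upright gripper cannot come down on the knob: come along the pin line.
- cup_c (a point): middle of a loose blue cup, 76 mm across, 95 mm high; leave it.
- sauce_c (a point): middle of a loose amber sauce bottle, 60 mm across, 150 mm high; leave it.
- jar_c (a point): middle of a loose glass jar, 72 mm across, 100 mm high; leave it.
- water_c (a point): middle of a loose clear water bottle, 66 mm across, 200 mm high; leave it.
- calculator_c (a point): middle of a loose flat calculator, 100 x 150 x 20 mm; leave it.
- card_reader_c (a point): middle of a loose card reader, 150 x 75 x 32 mm; leave it.
- notepad_c (a point): middle of a loose notepad, 120 x 85 x 12 mm; leave it.

How it is judged:
On the way, in this order (a step that is already met when the one before it is completed fails the run):
1. the pin is drawn right out of the bushing (distance between pin_shoulder and bush_mouth above 0.055 m), for 0.1 s.
2. with the pin out, the screen is swung to the locking hole (tilt 0.75 within 0.1) (value of joint screen between 0.65 and 0.85 rad and distance between pin_shoulder and bush_mouth above 0.03 m), for 0.2 s.
At the end, for the whole second after the job is handed in: The screen leans back at 0.75 rad (within 0.06) and is still; the pin is in the bushing, knob outwards, its shoulder within 6 mm of the bushing's mouth and its line within 0.15 rad of the bushing's; all seven bystanders are within 30 mm of where they started (value of joint screen between 0.69 and 0.81 rad and distance between pin_shoulder and bush_mouth below 0.006 m and angle between the z axis of pin_shoulder and the z axis of bushing, either way round below 0.15 rad and z of pin_knob in the frame of bushing above 0.035 m and velocity of joint screen between -0.05 and 0.05 rad/s and distance of each of cup_c, sauce_c, jar_c, water_c, calculator_c, card_reader_c, notepad_c from where it was at the start of the episode below 0.03 m); the robot touches nothing.
It fails at once if a bystander is knocked over (leans more than 0.5 rad) (angle between any of cup_c, sauce_c, jar_c, water_c's own z axis and vertical above 0.5 rad).
It also fails if it takes over 72 s, if anything falls off the work surface, if the arm or the gripper's body presses on something with over 40 N, if the wrist force passes 120 N, or if a joint passes its speed limit or range.

## Robot

A 6-joint arm with a two-finger parallel gripper is mounted at the origin on the work surface. World frame = base frame: x ahead of the robot, y to its left, z up, the work surface at z = 0. Lengths are in m, angles in rad, forces in N, time in s.
With the tool pointing down it reaches from about 0.425 to 0.95 m from the base axis. Payload 3.5 kg.
Tool frame: the origin (TCP) lies on the centre line of the jaws, within the pads' length; the fingertips stand 11 mm ahead of it and the grasp point (between the pads) lies 8 mm behind it; y points along the fingers, x is the direction in which the jaws open and shut, and the axes are right-handed (so a half turn about y gives the same grasp; the last joint's range is limited). The gripper opens to 85 mm and grips with 20 to 120 N. Pads are 22 mm wide; open, the fingers measure 114 mm over their backs; the gripper's body (76 mm by 85 mm) begins 54 mm behind the grasp point. The pads swing forward as they close: fully open they stand 13 mm farther back than shut.
Start: joints at [-1.348, 0.286, 1.577, -0, 1.279, -0.15], TCP at [0.246, -0.629, 0.242] pointing down, gripper open.
Joint ranges: [-2.77, 2.77], [-0.9, 2.22], [0.21, 2.48], [-1.53, 4.67], [0.24, 2.81], [-2.84, 2.84]. Speed limits (rad/s): [2.79, 2.79, 3.14, 3.14, 3.14, 3.14].

## Interface

Orientations are given as a unit quaternion [x, y, z, w].
In Python, from plant import get_state, read_camera, sign_off gives the robot as it stands.
- The arm moves only by the shell command python3 -m inch 'ROWS' [FORCE]. ROWS is JSON, a list of rows, each an object of numbers: "ax", "ay", "az": the turn, a rotation vector about the tool's x, y, z in rad; "x", "y", "z": the shift along the tool's x, y, z in mm; "hand": the closure, from -1 (fully open) to 1 (shut). In form: [{"ax": .., "ay": .., "az": .., "x": .., "y": .., "z": .., "hand": ..}, ...]. A call has 1 to 5 rows; each row shifts and turns the commanded pose from where the row before left it, along the tool's axes as they then stand; what a row does not reach is not made up. A row lasts 1/12 s, in which the tool goes at most 41.7 mm and 7.16 degrees, less where a joint would pass 70% of its speed; a pose out of reach is approached as far as the arm can. A call with a gripper value outside its range is refused whole. The fingers move at their own pace and stop on an object; FORCE is the grip in N (left out, the last holds). Time passes only in rows, so rows that do not move let the fingers close. It gives the time, the measured TCP pose, the force and the opening at its end, in the units of the state.
- get_state(): the state, without advancing time (a new reading comes with each control period).
- read_camera(name): name is "side" or "top"; returns a dict with "img" (400x640x3 uint8, red, green, blue), "fov_y" (degrees; the focal length in pixels is half the picture's height over the tangent of half this angle, whatever the lens; pixels are square), "cx", "cy" (the principal point, pixels), "T" (4x4, takes a point from camera to world coordinates). Camera axes: x right, y down, z forward; pixel columns grow to the right and rows downward; lengths in m; the calibration is good to about 2 mm. A picture is of the moment at which its call begins. There is no depth.
- sign_off(): hands the job in, once; it reports no verdict.
The state is a dict: "time": time; "qpos": joint angles; "dq": joint speeds; "joint_efforts": joint torques, N m; "eef_pos": TCP position; "tcp_rot": TCP orientation; "contact_force": force on the tool from outside, world axes, zero at the start; "wrist_torque": the same for the moment, N m; "opening": opening from 0.0 (shut) to 1.0 (fully open).
Only numpy, scipy, OpenCV 4.12 (cv2) and the standard library are available. Lean on these libraries where they do the work, as an engineer would, in place of code of your own. Each camera call takes 0.05 s, during which the arm holds its last target. There are 200 camera calls.

## Working session

There is one attempt and no reset: what is moved stays moved. The work goes in short steps, Python scripts to look and compute and a shell command to move; the robot and the scene stay as the last step left them, time stands still between calls to the robot, and variables do not carry over. Pictures are saved under pics/ and viewed, about 8 in all and at most 12, crops included, and the job is handed in when it is done.

```bash
ls; mkdir -p pics
python3 - <<'E'
from plant import *
import cv2,numpy as np
print(get_state())
for n in("side","top"):
    c=read_camera(n);cv2.imwrite(f"pics/{n}0.png",c["img"][:,:,::-1]);print(n,c["fov_y"],c["cx"],c["cy"],np.round(c["T"],4).tolist())
E
```

```text
pics
{'time': 0.0, 'qpos': array([-1.34800483e+00,  2.87162014e-01,  1.57816882e+00,  3.84517299e-06,
        1.27858726e+00, -1.49979472e-01]), 'dq': array([-0.00042015, -0.0006459 , -0.00076861, -0.00034886, -0.0015443 ,
        0.0011463 ]), 'joint_efforts': array([ 3.17102581e-05, -4.05979657e+01, -2.92626590e+01, -1.47771848e-04,
        5.78848514e-03,  1.41648208e-06]), 'eef_pos': array([ 0.24573498, -0.62800975,  0.24095401]), 'tcp_rot': array([-0.58343294,  0.39928743, -0.39808493,  0.58455448]), 'contact_force': array([-0.11041935,  0.36287857, -0.29746035]), 'wrist_torque': array([ 0.02570881,  0.02214687, -0.02369535]), 'opening': 0.9999296185968359}
side 44.81432154004943 323.88629776209734 196.64798342753346 [[-0.82, -0.3781, 0.4296, 0.034], [-0.5721, 0.5225, -0.6322, 0.7476], [0.0146, -0.7642, -0.6448, 0.9798], [0.0, 0.0, 0.0, 1.0]]
top 42.355136405975976 320.4708294144614 190.51737453846764 [[0.0054, -0.9804, 0.1971, 0.3113], [-0.9999, -0.0072, -0.0081, 0.0127], [0.0094, -0.1971, -0.9803, 1.4564], [0.0, 0.0, 0.0, 1.0]]
```

View pics/side0.png

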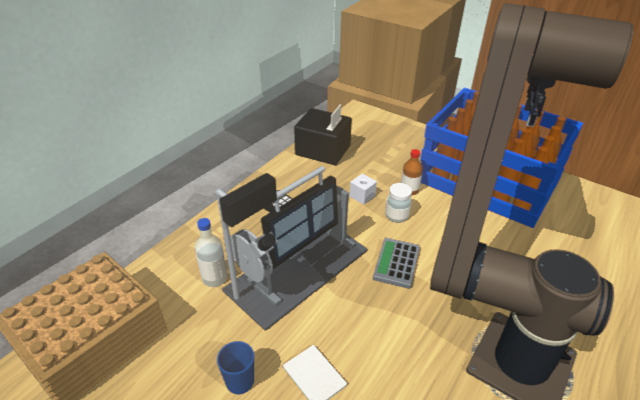

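View pics/top0.png

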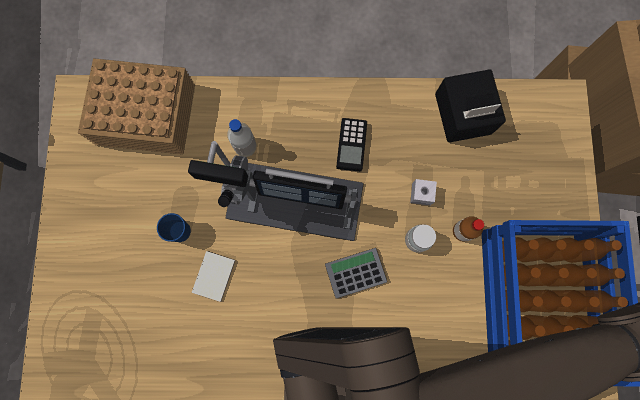

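The side view shows the stand at about (290,250), with the pin knob at (265,242) and the display at (248,200). In the top view the stand is at about (295,200), the knob at (225,199), the rail at (300,178) and the holder at (425,190). I'll enlarge both views to pick points.

Run:
```python
import cv2,numpy as np
a=cv2.imread("pics/side0.png")[160:330,190:380];b=cv2.imread("pics/top0.png")[120:250,180:375]
cv2.imwrite("pics/c1.png",cv2.resize(a,None,fx=3.5,fy=3.5,interpolation=cv2.INTER_CUBIC))
cv2.imwrite("pics/c2.png",cv2.resize(b,None,fx=4,fy=4,interpolation=cv2.INTER_CUBIC))
```

```text
(no output)
```

View pics/c1.png

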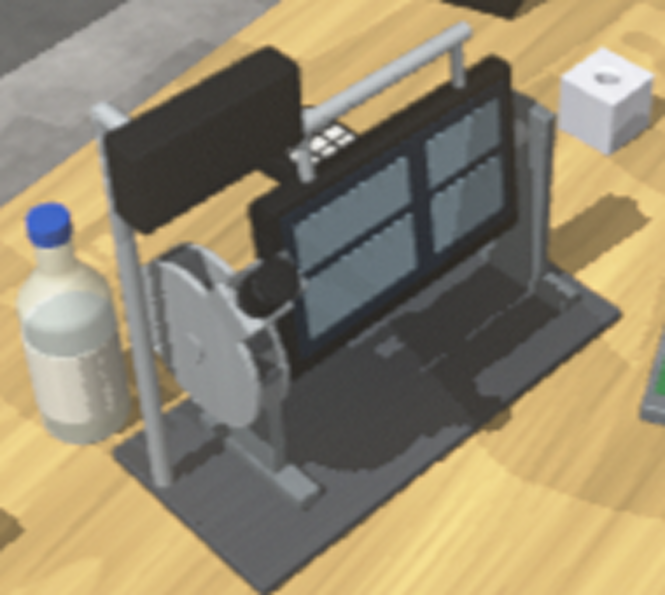

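View pics/c2.png

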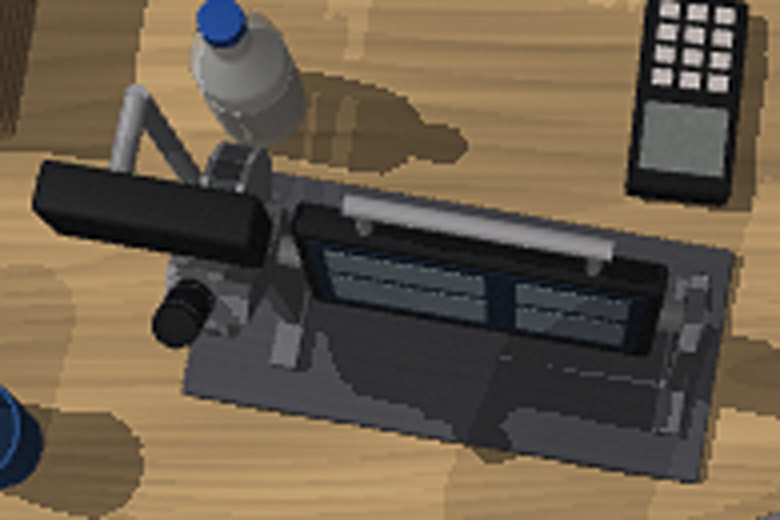

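The crops show these points:
- **c1 (side):** base plate corners (265,592), (620,315) and (115,452); knob end about (277,283); rail right end (463,33); wheel hub (197,347).
- **c2 (top):** base plate corners (183,393), (697,482) and (737,252); knob end (175,322); rail ends (345,207) and (612,250).

```bash
cat > h.py <<'E'
import numpy as np
from scipy.spatial.transform import Rotation as R
CAM={"side":(44.81432154,323.886,196.648,[[-0.82,-0.3781,0.4296,0.034],[-0.5721,0.5225,-0.6322,0.7476],[0.0146,-0.7642,-0.6448,0.9798]]),
"top":(42.3551364,320.471,190.517,[[0.0054,-0.9804,0.1971,0.3113],[-0.9999,-0.0072,-0.0081,0.0127],[0.0094,-0.1971,-0.9803,1.4564]])}
def ray(n,p):
    f,cx,cy,T=CAM[n];T=np.array(T);f=200/np.tan(np.radians(f/2))
    d=T[:,:3]@[(p[0]-cx)/f,(p[1]-cy)/f,1];return T[:,3],d/np.linalg.norm(d)
def onz(n,p,z): o,d=ray(n,p);return o+d*(z-o[2])/d[2]
def tri(a,b):
    (o,d),(q,e)=ray("side",a),ray("top",b)
    s=np.linalg.lstsq(np.c_[d,-e],q-o,rcond=None)[0];A,B=o+s[0]*d,q+s[1]*e;return (A+B)/2,np.linalg.norm(A-B)
def proj(n,P):
    f,cx,cy,T=CAM[n];T=np.array(T);f=200/np.tan(np.radians(f/2));c=T[:,:3].T@(np.array(P)-T[:,3]);return np.array([cx+f*c[0]/c[2],cy+f*c[1]/c[2]])
c1=lambda u,v:((u+.5)/3.5-.5+190,(v+.5)/3.5-.5+160)
c2=lambda u,v:((u+.5)/4-.5+180,(v+.5)/4-.5+120)
E
python3 - <<'E'
from h import *
np.set_printoptions(precision=4,suppress=True)
for k,p in dict(NL=(183,393),NR=(697,482),FR=(737,252)).items(): print("top",k,onz("top",c2(*p),.012))
for k,p in dict(NL=(265,592),NR=(620,315),FL=(115,452)).items(): print("side",k,onz("side",c1(*p),.012))
print("rail",*[onz("top",c2(*p),.279) for p in((345,207),(612,250))])
print("railR",tri(c1(463,33),c2(612,250)))
print("knobend",tri(c1(277,283),c2(175,322)))
print("hub",onz("side",c1(197,347),.165))
print("disp",tri(c1(115,130),c2(43,161)), tri(c1(140,150),c2(34,204)),tri(c1(300,62),c2(268,200)))
print("holder top",onz("side",c1(607,78),.058),onz("top",(424.5,190),.058))
print("water cap",tri(c1(48,222),c2(222,22)))
E
```

```text
top NL [0.5211 0.2684 0.012 ]
top NR [ 0.4606 -0.0936  0.012 ]
top FR [ 0.6257 -0.1235  0.012 ]
side NL [0.5158 0.2711 0.012 ]
side NR [ 0.4544 -0.0854  0.012 ]
side FL [0.6798 0.2431 0.012 ]
rail [0.5928 0.1311 0.279 ] [ 0.5682 -0.0253  0.279 ]
railR (array([ 0.5682, -0.0259,  0.2742]), np.float64(0.0022446622232672807))
knobend (array([0.5242, 0.2289, 0.2651]), np.float64(0.00444423567083807))
hub [0.595 0.23  0.165]
disp (array([0.5878, 0.2796, 0.3869]), np.float64(0.007319391782142246)) (array([0.5648, 0.2836, 0.3867]), np.float64(0.005922214077904255)) (array([0.5663, 0.1589, 0.3692]), np.float64(0.018861762124176697))
holder top [ 0.5909 -0.2839  0.058 ] [ 0.596  -0.2869  0.058 ]
water cap (array([0.7339, 0.2212, 0.1925]), np.float64(0.0013857010684127744))
```

```bash
cat >> h.py <<'E'
from plant import get_state
np.set_printoptions(precision=4,suppress=True)
yaw=-.163
X=np.array([np.cos(yaw),np.sin(yaw),0]);Y=np.array([-np.sin(yaw),np.cos(yaw),0]);Z=np.array([0,0,1.])
T0=np.array([.569,.0545,.165])
a=np.radians(35);PZ=-np.sin(a)*X+np.cos(a)*Z
def pinpt(r): return T0+.164*Y+r*PZ
def tool(d,x): return np.c_[x,d,np.cross(x,d)]   # columns x,y,z
RP={s:tool(-PZ,s*Y) for s in(1,-1)}
def plan(P=None,Rt=None):
    s=get_state();Rc=R.from_quat(s["tcp_rot"]).as_matrix()
    print("t",s["time"],"tcp",s["eef_pos"],"q",s["qpos"],"F",s["contact_force"])
    if P is not None: print("shift now (tool mm)",Rc.T@(P-s["eef_pos"])*1000)
    if Rt is not None:
        print("turn",R.from_matrix(Rc.T@Rt).as_rotvec())
        if P is not None: print("shift after turn",Rt.T@(P-s["eef_pos"])*1000)
E
python3 - <<'E'
from h import *
s=get_state();print(R.from_quat(s["tcp_rot"]).as_matrix())
for k in(1,-1):plan(pinpt(.112+.12),RP[k])
Q=np.cross(Y,-PZ)
for k in (1,-1):plan(None,tool(-PZ,k*Q))
print(proj("side",pinpt(.133)),c1(277,283),proj("top",pinpt(.133)),c2(175,322),pinpt(.112))
E
```

```text
[[ 0.3642 -0.0005  0.9313]
 [-0.9313  0.0021  0.3642]
 [-0.0021 -1.      0.0003]]
t 0.1 tcp [ 0.2458 -0.6281  0.2411] q [-1.348   0.2871  1.578   0.      1.2786 -0.15  ] F [-0.9677 -0.2001  0.3308]
shift now (tool mm) [-727.1383 -112.2822  519.009 ]
turn [-0.2192 -2.5012 -0.789 ]
shift after turn [ 889.9841  -50.2776 -126.9186]
t 0.1 tcp [ 0.2458 -0.6281  0.2411] q [-1.348   0.2871  1.578   0.      1.2786 -0.15  ] F [-0.9677 -0.2001  0.3308]
shift now (tool mm) [-727.1383 -112.2822  519.009 ]
turn [ 0.5962  0.5182 -0.1657]
shift after turn [-889.9841  -50.2776  126.9186]
t 0.1 tcp [ 0.2458 -0.6281  0.2411] q [-1.348   0.2871  1.578   0.      1.2786 -0.15  ] F [-0.9677 -0.2001  0.3308]
turn [0.6418 2.0287 0.3627]
t 0.1 tcp [ 0.2458 -0.6281  0.2411] q [-1.348   0.2871  1.578   0.      1.2786 -0.15  ] F [-0.9677 -0.2001  0.3308]
turn [ 0.3144 -1.0019 -0.5564]
[269.0073 237.9157] (268.7857142857143, 240.5) [223.1477 201.9579] (223.375, 200.125) [0.5322 0.2268 0.2567]
```

```bash
r='{"y":-20,"x":-15,"z":33,"hand":-1}'
python3 -m inch '[{"x":-15,"y":-20,"z":33,"hand":-1},{"x":-15,"y":-20,"z":33,"hand":-1},{"x":-15,"y":-20,"z":33,"hand":-1},{"x":-15,"y":-20,"z":33,"hand":-1},{"x":-15,"y":-20,"z":33,"hand":-1}]'
python3 -m inch '[{"x":-15,"y":-20,"z":33,"hand":-1},{"x":-15,"y":-20,"z":33,"hand":-1},{"x":-33,"y":0,"z":17,"hand":-1},{"x":-33,"y":0,"z":17,"hand":-1},{"x":-33,"y":0,"z":17,"hand":-1}]'
python3 -m inch '[{"x":-33,"z":17,"hand":-1},{"x":-33,"z":17,"hand":-1},{"x":-33,"z":17,"hand":-1},{"x":-33,"z":17,"hand":-1},{"x":-33,"z":17,"hand":-1}]'
python3 -m inch '[{"x":-33,"z":17,"hand":-1},{"x":-33,"z":17,"hand":-1},{"x":-33,"z":17,"hand":-1},{"x":-33,"z":17,"hand":-1},{"hand":-1}]'
python3 - <<'E'
from h import *
plan(pinpt(.112+.12),RP[-1])
E
```

```text
t 0.1 tcp [ 0.2458 -0.6281  0.2411] q [-1.348   0.2871  1.578   0.      1.2786 -0.15  ] F [-0.9677 -0.2001  0.3308]
shift now (tool mm) [-727.1383 -112.2822  519.009 ]
turn [ 0.5962  0.5182 -0.1657]
shift after turn [-889.9841  -50.2776  126.9186]validation failed for argument at $[0]...
validation failed for argument at $[0]...
validation failed for argument at $[0]...
validation failed for argument at $[0]...
```

```bash
python3 -m inch '[{"ax":0,"ay":0,"az":0,"x":-15,"y":-20,"z":33,"hand":-1},{"ax":0,"ay":0,"az":0,"x":-15,"y":-20,"z":33,"hand":-1}]'; python3 -m inch --help 2>&1 | head -20
```

```text
time: 0.27
eef_pos: [0.2952, -0.5758, 0.2794]
tcp_rot: [-0.582, 0.401, -0.398, 0.585]
contact_force: [0.4, -0.7, 0.6]
opening: 1.001
invalid input: not JSON, or not a number
```

```bash
python3 -m inch '[{"ax":0,"ay":0,"az":0,"x":-15,"y":-20,"z":33,"hand":-1},{"ax":0,"ay":0,"az":0,"x":-15,"y":-20,"z":33,"hand":-1},{"ax":0,"ay":0,"az":0,"x":-15,"y":-20,"z":33,"hand":-1},{"ax":0,"ay":0,"az":0,"x":-15,"y":-20,"z":33,"hand":-1},{"ax":0,"ay":0,"az":0,"x":-15,"y":-20,"z":33,"hand":-1}]' >/dev/null
python3 -m inch '[{"ax":0,"ay":0,"az":0,"x":-33,"y":0,"z":17,"hand":-1},{"ax":0,"ay":0,"az":0,"x":-33,"y":0,"z":17,"hand":-1},{"ax":0,"ay":0,"az":0,"x":-33,"y":0,"z":17,"hand":-1},{"ax":0,"ay":0,"az":0,"x":-33,"y":0,"z":17,"hand":-1}]'
python3 -m inch '[{"ax":0,"ay":0,"az":0,"x":-33,"y":0,"z":17,"hand":-1},{"ax":0,"ay":0,"az":0,"x":-33,"y":0,"z":17,"hand":-1},{"ax":0,"ay":0,"az":0,"x":-33,"y":0,"z":17,"hand":-1},{"ax":0,"ay":0,"az":0,"x":-33,"y":0,"z":17,"hand":-1}]' >/dev/null
python3 -m inch '[{"ax":0,"ay":0,"az":0,"x":-33,"y":0,"z":17,"hand":-1},{"ax":0,"ay":0,"az":0,"x":-33,"y":0,"z":17,"hand":-1},{"ax":0,"ay":0,"az":0,"x":-33,"y":0,"z":17,"hand":-1},{"ax":0,"ay":0,"az":0,"x":-33,"y":0,"z":17,"hand":-1},{"ax":0,"ay":0,"az":0,"x":0,"y":0,"z":0,"hand":-1}]'
python3 - <<'E'
from h import *
plan(pinpt(.112+.12),RP[-1])
E
```

```text
time: 1.02
eef_pos: [0.4379, -0.2971, 0.3817]
tcp_rot: [-0.584, 0.399, -0.398, 0.584]
contact_force: [0.6, 0.2, 0.2]
opening: 1.001
time: 1.77
eef_pos: [0.4682, 0.0017, 0.3821]
tcp_rot: [-0.585, 0.397, -0.396, 0.586]
contact_force: [-0.9, -0.2, -0.8]
opening: 0.996
t 1.7667 tcp [0.4682 0.0017 0.3821] q [-0.215  -0.2595  1.8784  0.0028  1.5234  0.9756] F [-0.9172 -0.1677 -0.7543]
shift now (tool mm) [-220.7096   27.748    84.0095]
turn [ 0.5953  0.5249 -0.1686]
shift after turn [-232.4498   -1.9923  -50.034 ]
```

```bash
python3 -m inch '[{"ax":0.0744,"ay":0.0656,"az":-0.0211,"x":0,"y":0,"z":0,"hand":-1},{"ax":0.0744,"ay":0.0656,"az":-0.0211,"x":0,"y":0,"z":0,"hand":-1},{"ax":0.0744,"ay":0.0656,"az":-0.0211,"x":0,"y":0,"z":0,"hand":-1},{"ax":0.0744,"ay":0.0656,"az":-0.0211,"x":0,"y":0,"z":0,"hand":-1}]' >/dev/null
python3 -m inch '[{"ax":0.0744,"ay":0.0656,"az":-0.0211,"x":0,"y":0,"z":0,"hand":-1},{"ax":0.0744,"ay":0.0656,"az":-0.0211,"x":0,"y":0,"z":0,"hand":-1},{"ax":0.0744,"ay":0.0656,"az":-0.0211,"x":0,"y":0,"z":0,"hand":-1},{"ax":0.0744,"ay":0.0656,"az":-0.0211,"x":0,"y":0,"z":0,"hand":-1}]'
python3 -m inch '[{"ax":0,"ay":0,"az":0,"x":-38,"y":0,"z":-9,"hand":-1},{"ax":0,"ay":0,"az":0,"x":-38,"y":0,"z":-9,"hand":-1},{"ax":0,"ay":0,"az":0,"x":-38,"y":0,"z":-9,"hand":-1},{"ax":0,"ay":0,"az":0,"x":-38,"y":0,"z":-9,"hand":-1}]' >/dev/null
python3 -m inch '[{"ax":0,"ay":0,"az":0,"x":-38,"y":0,"z":-9,"hand":-1},{"ax":0,"ay":0,"az":0,"x":-38,"y":0,"z":-9,"hand":-1},{"ax":0,"ay":0,"az":0,"x":0,"y":0,"z":0,"hand":-1},{"ax":0,"ay":0,"az":0,"x":0,"y":0,"z":0,"hand":-1}]'
python3 - <<'E'
from h import *
from plant import read_camera
import cv2
plan(pinpt(.112+.12),RP[-1])
ims=[cv2.resize(read_camera(n)["img"][v:v+130,u:u+130,::-1],None,fx=3,fy=3,interpolation=cv2.INTER_CUBIC) for n,u,v in(("side",200,160),("top",170,130))]
cv2.imwrite("pics/p1.png",np.hstack(ims))
E
```

```text
time: 2.43
eef_pos: [0.4682, -0.0044, 0.3821]
tcp_rot: [0.297, -0.352, 0.68, -0.57]
contact_force: [-0.1, 0.5, 0.5]
opening: 1.001
time: 3.1
eef_pos: [0.4628, 0.2301, 0.3491]
tcp_rot: [0.301, -0.352, 0.677, -0.572]
contact_force: [-0.2, 0.2, -0.3]
opening: 0.997
t 3.1 tcp [0.4628 0.2301 0.3491] q [ 0.412  -0.3689  2.0951 -0.4053  0.9301  2.3105] F [-0.183   0.2248 -0.3094]
shift now (tool mm) [-7.8891 -4.8327  3.6119]
turn [0.0022 0.0009 0.0061]
shift after turn [-7.9217 -4.7764  3.6155]
```

View pics/p1.png

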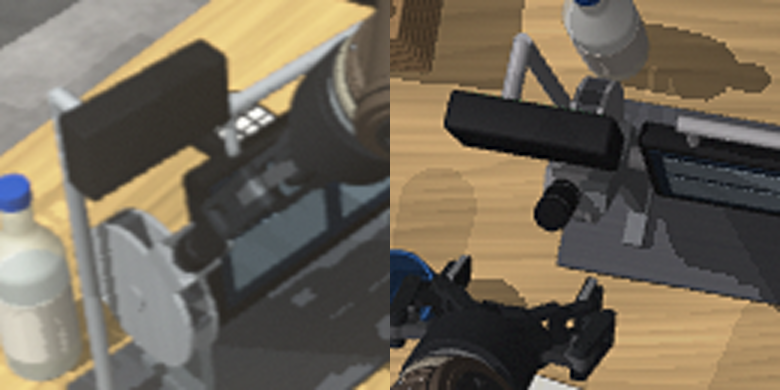

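The gripper is in line with the knob and its fingers straddle it in the top view (tips about (460,262) and (600,285), knob (553,205)). Going in along the pin line.

```bash
python3 -m inch '[{"ax":0,"ay":0,"az":0.006,"x":-2,"y":23,"z":1,"hand":-1},{"ax":0,"ay":0,"az":0,"x":-2,"y":24,"z":1,"hand":-1},{"ax":0,"ay":0,"az":0,"x":-2,"y":24,"z":1,"hand":-1},{"ax":0,"ay":0,"az":0,"x":-2,"y":24,"z":0.6,"hand":-1},{"ax":0,"ay":0,"az":0,"x":0,"y":14,"z":0,"hand":-1}]'
python3 -m inch '[{"ax":0,"ay":0,"az":0,"x":0,"y":8,"z":0,"hand":-1},{"ax":0,"ay":0,"az":0,"x":0,"y":0,"z":0,"hand":-1},{"ax":0,"ay":0,"az":0,"x":0,"y":0,"z":0,"hand":-1}]'
python3 - <<'E'
from h import *
from plant import read_camera
import cv2
plan(pinpt(.110),RP[-1])
ims=[cv2.resize(read_camera(n)["img"][v:v+100,u:u+100,::-1],None,fx=4,fy=4,interpolation=cv2.INTER_CUBIC) for n,u,v in(("side",210,180),("top",180,150))]
cv2.imwrite("pics/p2.png",np.hstack(ims))
E
```

```text
time: 3.62
eef_pos: [0.5304, 0.2225, 0.2615]
tcp_rot: [0.297, -0.354, 0.678, -0.571]
contact_force: [-0.1, -0.7, -0.5]
opening: 0.997
time: 3.87
eef_pos: [0.5344, 0.2234, 0.2575]
tcp_rot: [0.297, -0.353, 0.678, -0.573]
contact_force: [-0.3, 1.0, 0.6]
opening: 1.003
t 3.8667 tcp [0.5344 0.2234 0.2575] q [ 0.3354 -0.1552  2.0945 -0.443   0.7003  2.3442] F [-0.2998  1.0254  0.639 ]
shift now (tool mm) [-2.9172  1.0127 -2.6498]
turn [-0.001  -0.006   0.0019]
shift after turn [-2.9312  1.0208 -2.6312]
```

View pics/p2.png

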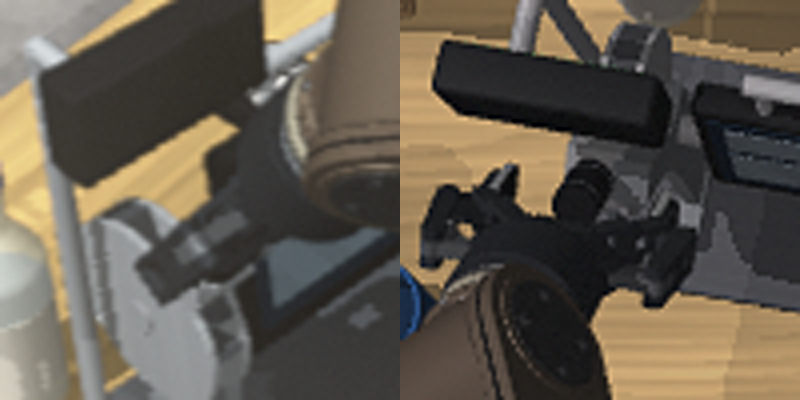

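Fingers straddle the knob: tips at about (510,172) and (675,215), knob at (582,190). It is about 3 mm off centre, which matches the plan residual, so I'll correct and close gently.

```bash
python3 -m inch '[{"ax":0,"ay":0,"az":0,"x":-3,"y":1,"z":-2,"hand":-1},{"ax":0,"ay":0,"az":0,"x":0,"y":0,"z":0,"hand":1},{"ax":0,"ay":0,"az":0,"x":0,"y":0,"z":0,"hand":1},{"ax":0,"ay":0,"az":0,"x":0,"y":0,"z":0,"hand":1},{"ax":0,"ay":0,"az":0,"x":0,"y":0,"z":0,"hand":1}]' 20
python3 -m inch '[{"ax":0,"ay":0,"az":0,"x":0,"y":0,"z":0,"hand":1},{"ax":0,"ay":0,"az":0,"x":0,"y":0,"z":0,"hand":1},{"ax":0,"ay":0,"az":0,"x":0,"y":0,"z":0,"hand":1},{"ax":0,"ay":0,"az":0,"x":0,"y":0,"z":0,"hand":1},{"ax":0,"ay":0,"az":0,"x":0,"y":0,"z":0,"hand":1}]'
python3 - <<'E'
from h import *
plan(pinpt(.110),RP[-1]); s=get_state();print(R.from_quat(s["tcp_rot"]).as_matrix().T@s["contact_force"],s["opening"],s["wrist_torque"])
E
```

```text
time: 4.38
eef_pos: [0.5333, 0.2282, 0.2552]
tcp_rot: [0.297, -0.353, 0.677, -0.573]
contact_force: [-0.1, 0.3, 0.0]
opening: 0.455
time: 4.8
eef_pos: [0.5334, 0.2281, 0.2551]
tcp_rot: [0.297, -0.353, 0.677, -0.573]
contact_force: [-1.5, 0.9, 1.2]
opening: 0.323
t 4.8 tcp [0.5334 0.2281 0.2551] q [ 0.3449 -0.1492  2.0936 -0.4493  0.6987  2.3564] F [-1.5202  0.8649  1.1868]
shift now (tool mm) [1.551  0.1499 0.1494]
turn [-0.0005 -0.0042  0.0002]
shift after turn [1.5517 0.1495 0.1429]
[-0.6035 -1.9136 -0.6645] 0.3225433560069043 [0.2015 0.4694 0.1364]
```

Opening 27.4 mm, so the knob is gripped with almost no side load. I'll tighten, record the pose and draw the pin out along its line.

```bash
python3 -m inch '[{"ax":0,"ay":0,"az":0,"x":0,"y":0,"z":0,"hand":1},{"ax":0,"ay":0,"az":0,"x":0,"y":0,"z":0,"hand":1},{"ax":0,"ay":0,"az":0,"x":0,"y":0,"z":0,"hand":1},{"ax":0,"ay":0,"az":0,"x":0,"y":0,"z":0,"hand":1}]' 90
python3 - <<'E'
from h import *
s=get_state();print(repr(s["eef_pos"]),repr(s["tcp_rot"]));np.savez("home.npz",p=s["eef_pos"],q=s["tcp_rot"])
E
python3 -m inch '[{"ax":0,"ay":0,"az":0,"x":0,"y":-6,"z":0,"hand":1},{"ax":0,"ay":0,"az":0,"x":0,"y":-6,"z":0,"hand":1},{"ax":0,"ay":0,"az":0,"x":0,"y":-6,"z":0,"hand":1}]'
python3 -m inch '[{"ax":0,"ay":0,"az":0,"x":0,"y":-10,"z":0,"hand":1},{"ax":0,"ay":0,"az":0,"x":0,"y":-10,"z":0,"hand":1},{"ax":0,"ay":0,"az":0,"x":0,"y":-10,"z":0,"hand":1}]'
python3 -m inch '[{"ax":0,"ay":0,"az":0,"x":0,"y":-12,"z":0,"hand":1},{"ax":0,"ay":0,"az":0,"x":0,"y":-16,"z":0,"hand":1},{"ax":0,"ay":0,"az":0,"x":0,"y":-16,"z":0,"hand":1},{"ax":0,"ay":0,"az":0,"x":0,"y":0,"z":0,"hand":1},{"ax":0,"ay":0,"az":0,"x":0,"y":0,"z":0,"hand":1}]'
```

```text
time: 5.13
eef_pos: [0.5334, 0.2282, 0.2554]
tcp_rot: [0.297, -0.353, 0.677, -0.573]
contact_force: [-5.0, 2.0, 4.1]
opening: 0.303
array([0.5334, 0.2282, 0.2554]) array([ 0.2972, -0.353 ,  0.677 , -0.5734])
time: 5.38
eef_pos: [0.523, 0.2294, 0.2696]
tcp_rot: [0.298, -0.353, 0.677, -0.573]
contact_force: [1.7, -0.3, -1.8]
opening: 0.307
time: 5.63
eef_pos: [0.5053, 0.2323, 0.2947]
tcp_rot: [0.298, -0.353, 0.677, -0.573]
contact_force: [0.3, 0.5, -0.9]
opening: 0.306
time: 6.05
eef_pos: [0.4811, 0.237, 0.3318]
tcp_rot: [0.297, -0.353, 0.677, -0.574]
contact_force: [0.2, 0.3, -1.6]
opening: 0.299
```

Run:
```python
from h import *
RV=tool(-Z,-Y)
plan(T0-.06*X-.01*Y+(.331-.165)*Z,RV)
```

```text
t 6.05 tcp [0.4811 0.237  0.3318] q [ 0.4072 -0.3138  2.0865 -0.4148  0.8773  2.3322] F [ 0.1773  0.2984 -1.6121]
shift now (tool mm) [175.6061  32.9239  46.3836]
turn [-0.6134 -0.0038 -0.0023]
shift after turn [175.7698   0.7964  56.3673]
```

```bash
python3 -m inch '[{"ax":0,"ay":0,"az":0,"x":25,"y":0,"z":0,"hand":1},{"ax":0,"ay":0,"az":0,"x":35,"y":0,"z":0,"hand":1},{"ax":0,"ay":0,"az":0,"x":35,"y":0,"z":0,"hand":1},{"ax":0,"ay":0,"az":0,"x":35,"y":0,"z":0,"hand":1},{"ax":0,"ay":0,"az":0,"x":35,"y":0,"z":0,"hand":1}]'
python3 -m inch '[{"ax":0,"ay":0,"az":0,"x":11,"y":0,"z":0,"hand":1},{"ax":-0.12,"ay":0,"az":0,"x":0,"y":0,"z":0,"hand":1},{"ax":-0.12,"ay":0,"az":0,"x":0,"y":0,"z":0,"hand":1},{"ax":-0.12,"ay":0,"az":0,"x":0,"y":0,"z":0,"hand":1},{"ax":-0.12,"ay":0,"az":0,"x":0,"y":0,"z":0,"hand":1}]'
python3 -m inch '[{"ax":-0.12,"ay":0,"az":0,"x":0,"y":0,"z":0,"hand":1},{"ax":-0.013,"ay":0,"az":0,"x":0,"y":0,"z":18,"hand":1},{"ax":0,"ay":0,"az":0,"x":0,"y":0,"z":18,"hand":1},{"ax":0,"ay":0,"az":0,"x":0,"y":0,"z":18,"hand":1},{"ax":0,"ay":0,"az":0,"x":0,"y":0,"z":0,"hand":1}]'
python3 - <<'E'
from h import *
from plant import read_camera
import cv2
RV=tool(-Z,-Y)
plan(T0-.014*X-.01*Y+(.331-.165)*Z,RV)
ims=[cv2.resize(read_camera(n)["img"][v:v+130,u:u+130,::-1],None,fx=3,fy=3,interpolation=cv2.INTER_CUBIC) for n,u,v in(("side",230,150),("top",220,120))]
cv2.imwrite("pics/p3.png",np.hstack(ims))
E
```

```text
time: 6.47
eef_pos: [0.4531, 0.0728, 0.3285]
tcp_rot: [0.299, -0.353, 0.676, -0.573]
contact_force: [1.1, -1.2, -1.6]
opening: 0.303
time: 6.88
eef_pos: [0.452, 0.0625, 0.3299]
tcp_rot: [0.426, -0.506, 0.573, -0.485]
contact_force: [0.0, -0.6, -1.8]
opening: 0.299
time: 7.3
eef_pos: [0.5073, 0.053, 0.3282]
tcp_rot: [-0.457, 0.541, -0.539, 0.456]
contact_force: [-0.7, 0.0, -1.4]
opening: 0.302
t 7.3 tcp [0.5073 0.053  0.3282] q [-0.0957 -0.1379  1.8707  0.0015  1.4125  1.6428] F [-0.6992  0.0007 -1.3847]
shift now (tool mm) [-1.6962 -3.0168 46.6188]
turn [ 0.0037 -0.0049 -0.0012]
shift after turn [-1.4623 -2.8451 46.6375]
```

View pics/p3.png

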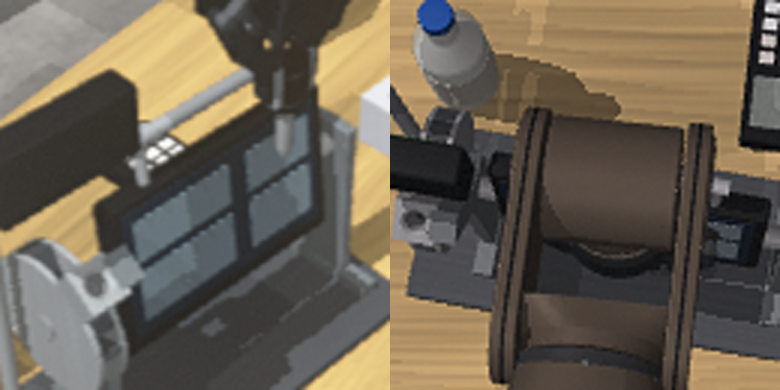

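The pin is held straight down with its tip at left-image (287,152), and the bushing at (100,285) is empty. Now pushing the rail back gently.

```bash
python3 -c "
from h import *
print(proj('side',[.5073,.053,.259]))"
python3 -m inch '[{"ax":0,"ay":0,"az":0,"x":0,"y":0,"z":15,"hand":1},{"ax":0,"ay":0,"az":0,"x":0,"y":0,"z":20,"hand":1},{"ax":0,"ay":0,"az":0,"x":0,"y":0,"z":12,"hand":1},{"ax":0,"ay":0,"az":0,"x":0,"y":0,"z":6,"hand":1},{"ax":0,"ay":0,"az":0,"x":0,"y":0,"z":6,"hand":1}]'
python3 -m inch '[{"ax":0,"ay":0,"az":0,"x":0,"y":0,"z":5,"hand":1},{"ax":0,"ay":0,"az":0,"x":0,"y":1,"z":5,"hand":1},{"ax":0,"ay":0,"az":0,"x":0,"y":1,"z":5,"hand":1},{"ax":0,"ay":0,"az":0,"x":0,"y":1,"z":5,"hand":1},{"ax":0,"ay":0,"az":0,"x":0,"y":1,"z":5,"hand":1}]'
python3 -m inch '[{"ax":0,"ay":0,"az":0,"x":0,"y":2,"z":5,"hand":1},{"ax":0,"ay":0,"az":0,"x":0,"y":2,"z":5,"hand":1},{"ax":0,"ay":0,"az":0,"x":0,"y":2,"z":5,"hand":1},{"ax":0,"ay":0,"az":0,"x":0,"y":2,"z":5,"hand":1},{"ax":0,"ay":0,"az":0,"x":0,"y":2,"z":5,"hand":1}]'
python3 -m inch '[{"ax":0,"ay":0,"az":0,"x":0,"y":2,"z":4,"hand":1},{"ax":0,"ay":0,"az":0,"x":0,"y":2,"z":3,"hand":1},{"ax":0,"ay":0,"az":0,"x":0,"y":1,"z":2,"hand":1},{"ax":0,"ay":0,"az":0,"x":0,"y":0,"z":0,"hand":1},{"ax":0,"ay":0,"az":0,"x":0,"y":0,"z":0,"hand":1}]'
python3 - <<'E'
from h import *
from plant import read_camera
import cv2
plan(T0+.064*X-.01*Y+(.305-.165)*Z,tool(-Z,-Y))
c=read_camera("side")["img"][:,:,::-1];cv2.imwrite("pics/s4.png",c)
cv2.imwrite("pics/s4c.png",cv2.resize(c[150:330,210:380],None,fx=3.3,fy=3.3,interpolation=cv2.INTER_CUBIC))
E
```

```text
[323.3388 200.5698]
time: 7.82
eef_pos: [0.5631, 0.0444, 0.3297]
tcp_rot: [-0.457, 0.541, -0.539, 0.457]
contact_force: [-0.1, 0.8, -0.8]
opening: 0.297
time: 8.23
eef_pos: [0.5883, 0.0402, 0.326]
tcp_rot: [-0.457, 0.541, -0.539, 0.457]
contact_force: [-2.5, 0.3, 0.3]
opening: 0.303
time: 8.65
eef_pos: [0.6131, 0.036, 0.3153]
tcp_rot: [-0.457, 0.541, -0.539, 0.456]
contact_force: [-3.1, 0.3, -0.7]
opening: 0.3
time: 9.07
eef_pos: [0.6218, 0.0345, 0.3104]
tcp_rot: [-0.457, 0.541, -0.539, 0.457]
contact_force: [-1.5, -0.0, -1.6]
opening: 0.3
t 9.0667 tcp [0.6218 0.0345 0.3104] q [-0.1081  0.1294  1.6359  0.0018  1.378   1.6291] F [-1.4693 -0.0119 -1.5862]
shift now (tool mm) [-1.2304  5.3931  8.6419]
turn [ 0.0019 -0.0037 -0.0017]
shift after turn [-1.2077  5.4073  8.6362]
```

View pics/s4c.png

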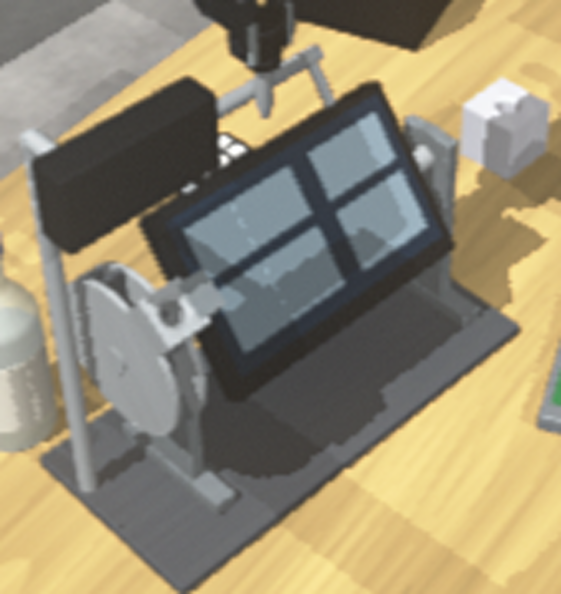

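The screen now leans back with the shank on the rail. Crop points: rail end (316,52); screen front-face corners top right (376,85), bottom right (451,243), top left (143,222), bottom left (235,398). Measuring the tilt from these.

```bash
cat >> h.py <<'E'
c3=lambda u,v,s=3.3,u0=210,v0=150:((u+.5)/s-.5+u0,(v+.5)/s-.5+v0)
def onY(p,y,n="side"):
    o,d=ray(n,p);q=T0+y*Y;P=o+d*((q-o)@Y)/(d@Y)-T0;return np.array([P@X,P[2]])
E
python3 - <<'E'
from h import *
for nm,tr,br,tl,bl,re in(("old",c1(508,62),c1(516,222),c1(256,208),c1(296,372),c1(466,33)),("new",c3(376,85),c3(451,243),c3(143,222),c3(235,398),c3(316,52))):
    A,B,C,D,E=onY(tr,-.115),onY(br,-.115),onY(tl,.115),onY(bl,.115),onY(re,-.08)
    print(nm,A,B,C,D,"len",np.linalg.norm(A-B),np.linalg.norm(C-D),"tilt",[np.arctan2(*(A-B)),np.arctan2(*(C-D))],"rail",E,np.arctan2(*E),np.hypot(*E))
E
```

```text
old [-0.      0.0709] [-0.0143 -0.0761] [0.0045 0.0764] [-0.0237 -0.0569] len 0.14774735674193432 0.13622763481458175 tilt [np.float64(0.0967481938297614), np.float64(0.20818849944762752)] rail [0.0084 0.1107] 0.07560482521121892 0.11104764848715848
new [0.0387 0.0558] [-0.0465 -0.0554] [0.0408 0.0592] [-0.0475 -0.0531] len 0.14011188087528786 0.14291602015075555 tilt [np.float64(0.6536278387910938), np.float64(0.6666537088285817)] rail [0.0689 0.0898] 0.6543336644127349 0.11323568513791385
```

```bash
python3 -m inch '[{"ax":0,"ay":0,"az":0,"x":0,"y":2,"z":3,"hand":1},{"ax":0,"ay":0,"az":0,"x":0,"y":2,"z":3,"hand":1},{"ax":0,"ay":0,"az":0,"x":0,"y":1,"z":3,"hand":1},{"ax":0,"ay":0,"az":0,"x":0,"y":0,"z":0,"hand":1},{"ax":0,"ay":0,"az":0,"x":0,"y":0,"z":0,"hand":1}]'
python3 - <<'E'
from h import *
from plant import read_camera
import cv2
plan(T0+.064*X-.01*Y+(.305-.165)*Z,tool(-Z,-Y))
c=read_camera("side")["img"][:,:,::-1]
cv2.imwrite("pics/s5c.png",cv2.resize(c[150:330,210:380],None,fx=3.3,fy=3.3,interpolation=cv2.INTER_CUBIC))
E
```

```text
time: 9.53
eef_pos: [0.6304, 0.033, 0.305]
tcp_rot: [-0.457, 0.541, -0.539, 0.456]
contact_force: [-3.1, -0.0, -2.7]
opening: 0.305
t 9.5333 tcp [0.6304 0.033  0.305 ] q [-0.1089  0.152   1.6204  0.002   1.3723  1.6282] F [-3.1059 -0.005  -2.6747]
shift now (tool mm) [-1.221   0.04   -0.1086]
turn [ 0.0033 -0.0037 -0.0018]
shift after turn [-1.2215  0.0375 -0.1042]
```

View pics/s5c.png

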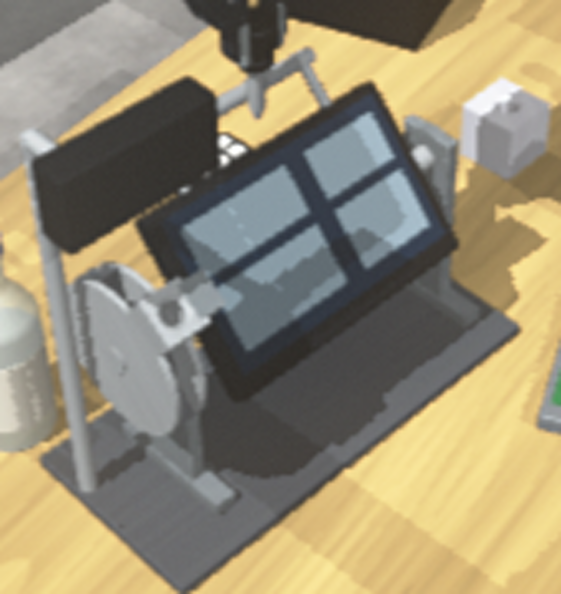

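Corners now: top right (372,83), bottom right (457,242), top left (138,222), bottom left (239,400); rail end (311,55).

Run:
```python
from h import *
A,B,C,D,E=onY(c3(372,83),-.115),onY(c3(457,242),-.115),onY(c3(138,222),.115),onY(c3(239,400),.115),onY(c3(311,55),-.08)
print("len",np.linalg.norm(A-B),np.linalg.norm(C-D),"tilt",[np.arctan2(*(A-B)),np.arctan2(*(C-D))],"rail",E,np.arctan2(*E),np.hypot(*E))
s=get_state();h=np.load("home.npz");Rc=R.from_quat(s["tcp_rot"]).as_matrix();print("shank-based",np.arcsin((( s["eef_pos"]-T0)@X+.014)/.115), np.arcsin((( s["eef_pos"]-T0)@X+.0115)/.115))
```

```text
len 0.14250668797785238 0.14559548660143845 tilt [np.float64(0.7354306480692879), np.float64(0.7443967246576849)] rail [0.0745 0.0841] 0.7250116751531946 0.11232345373476099
shank-based 0.7464104243307507 0.7171890630016837
```

Tilt is about 0.735, well inside the capture range. One more mm, then back off and return to the pin line.

```bash
python3 -m inch '[{"ax":0,"ay":0,"az":0,"x":0,"y":0,"z":1,"hand":1},{"ax":0,"ay":0,"az":0,"x":0,"y":0,"z":0,"hand":1},{"ax":0,"ay":0,"az":0,"x":0,"y":-4,"z":-8,"hand":1},{"ax":0,"ay":0,"az":0,"x":0,"y":-8,"z":-20,"hand":1},{"ax":0,"ay":0,"az":0,"x":0,"y":-10,"z":-30,"hand":1}]'
python3 -m inch '[{"ax":0,"ay":0,"az":0,"x":0,"y":-4,"z":-35,"hand":1},{"ax":0,"ay":0,"az":0,"x":0,"y":0,"z":-35,"hand":1},{"ax":0,"ay":0,"az":0,"x":0,"y":0,"z":-30,"hand":1},{"ax":0.12,"ay":0,"az":0,"x":0,"y":0,"z":0,"hand":1},{"ax":0.12,"ay":0,"az":0,"x":0,"y":0,"z":0,"hand":1}]' >/dev/null
python3 -m inch '[{"ax":0.12,"ay":0,"az":0,"x":0,"y":0,"z":0,"hand":1},{"ax":0.12,"ay":0,"az":0,"x":0,"y":0,"z":0,"hand":1},{"ax":0.12,"ay":0,"az":0,"x":0,"y":0,"z":0,"hand":1},{"ax":0.012,"ay":0,"az":0,"x":0,"y":0,"z":0,"hand":1},{"ax":0,"ay":0,"az":0,"x":0,"y":0,"z":0,"hand":1}]'
python3 - <<'E'
from h import *
h=np.load("home.npz");Rh=R.from_quat(h["q"]).as_matrix();plan(h["p"]-.09*Rh[:,1],Rh)
E
```

```text
time: 10.0
eef_pos: [0.5759, 0.0418, 0.3289]
tcp_rot: [0.455, -0.539, 0.541, -0.458]
contact_force: [-0.3, -0.1, 0.2]
opening: 0.303
time: 10.83
eef_pos: [0.4752, 0.0593, 0.3333]
tcp_rot: [0.297, -0.352, 0.677, -0.574]
contact_force: [-0.2, -0.5, -0.8]
opening: 0.302
t 10.8333 tcp [0.4752 0.0593 0.3333] q [-0.0575 -0.5486  2.2413 -0.0813  0.8404  1.7154] F [-0.1677 -0.5161 -0.8232]
shift now (tool mm) [-176.0335   -9.0038  -20.7985]
turn [-0.0011  0.0005 -0.0002]
shift after turn [-176.022    -9.0193  -20.8891]
```

```bash
python3 -m inch '[{"ax":0,"ay":0,"az":0,"x":-16,"y":-3,"z":-7,"hand":1},{"ax":0,"ay":0,"az":0,"x":-32,"y":-3,"z":-7,"hand":1},{"ax":0,"ay":0,"az":0,"x":-32,"y":-3,"z":-7,"hand":1},{"ax":0,"ay":0,"az":0,"x":-32,"y":0,"z":0,"hand":1},{"ax":0,"ay":0,"az":0,"x":-32,"y":0,"z":0,"hand":1}]' >/dev/null
python3 -m inch '[{"ax":0,"ay":0,"az":0,"x":-22,"y":0,"z":0,"hand":1},{"ax":0,"ay":0,"az":0,"x":-10,"y":0,"z":0,"hand":1},{"ax":0,"ay":0,"az":0,"x":0,"y":0,"z":0,"hand":1},{"ax":0,"ay":0,"az":0,"x":0,"y":0,"z":0,"hand":1}]'
python3 - <<'E'
from h import *
h=np.load("home.npz");Rh=R.from_quat(h["q"]).as_matrix();plan(h["p"]-.09*Rh[:,1],Rh)
from plant import read_camera
import cv2
ims=[cv2.resize(read_camera(n)["img"][v:v+130,u:u+130,::-1],None,fx=3,fy=3,interpolation=cv2.INTER_CUBIC) for n,u,v in(("side",220,170),("top",180,140))]
cv2.imwrite("pics/p6.png",np.hstack(ims))
E
```

```text
time: 11.58
eef_pos: [0.4841, 0.2369, 0.3289]
tcp_rot: [0.298, -0.353, 0.677, -0.573]
contact_force: [-1.2, -0.3, -1.2]
opening: 0.301
t 11.5833 tcp [0.4841 0.2369 0.3289] q [ 0.4042 -0.3042  2.0838 -0.4139  0.8727  2.3307] F [-1.237  -0.2685 -1.1506]
shift now (tool mm) [ 0.6424 -1.082  -1.2142]
turn [0.0012 0.0006 0.    ]
shift after turn [ 0.6431 -1.0834 -1.2126]
```

View pics/p6.png

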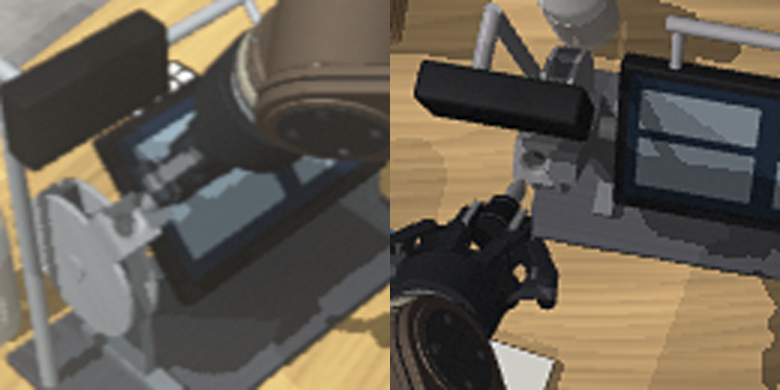

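The pin (top view (515,190)) points at the bushing hole (538,158), in line to within about 1 mm. Inserting, with checks on the way.

```bash
python3 -m inch '[{"ax":0,"ay":0,"az":0,"x":0.6,"y":12,"z":-1.2,"hand":1},{"ax":0,"ay":0,"az":0,"x":0,"y":14,"z":0,"hand":1},{"ax":0,"ay":0,"az":0,"x":0,"y":9,"z":0,"hand":1},{"ax":0,"ay":0,"az":0,"x":0,"y":0,"z":0,"hand":1},{"ax":0,"ay":0,"az":0,"x":0,"y":0,"z":0,"hand":1}]'
python3 - <<'E'
from h import *
h=np.load("home.npz");Rh=R.from_quat(h["q"]).as_matrix();plan(h["p"],Rh)
E
```

```text
time: 12.1
eef_pos: [0.5017, 0.2317, 0.2973]
tcp_rot: [0.298, -0.354, 0.677, -0.572]
contact_force: [0.1, 0.1, -0.8]
opening: 0.304
t 12.1 tcp [0.5017 0.2317 0.2973] q [ 0.3778 -0.2503  2.0986 -0.4248  0.8022  2.3382] F [ 0.111   0.1102 -0.7851]
shift now (tool mm) [-1.8038 52.624   2.1638]
turn [ 0.0029 -0.0004  0.0021]
shift after turn [-1.6922 52.6337  2.0121]
```

```bash
python3 -m inch '[{"ax":0.003,"ay":0,"az":0.002,"x":-1.7,"y":0,"z":2,"hand":1},{"ax":0,"ay":0,"az":0,"x":0,"y":4,"z":0,"hand":1},{"ax":0,"ay":0,"az":0,"x":0,"y":4,"z":0,"hand":1},{"ax":0,"ay":0,"az":0,"x":0,"y":4,"z":0,"hand":1},{"ax":0,"ay":0,"az":0,"x":0,"y":4,"z":0,"hand":1}]'
python3 - <<'E'
from h import *
h=np.load("home.npz");Rh=R.from_quat(h["q"]).as_matrix();plan(h["p"],Rh);print(Rh.T@get_state()["contact_force"])
E
```

```text
time: 12.52
eef_pos: [0.5128, 0.2326, 0.2863]
tcp_rot: [0.297, -0.352, 0.677, -0.574]
contact_force: [-0.1, 0.5, -2.0]
opening: 0.302
t 12.5167 tcp [0.5128 0.2326 0.2863] q [ 0.3698 -0.2185  2.0944 -0.4324  0.7679  2.3443] F [-0.0715  0.457  -2.0205]
shift now (tool mm) [ 1.0684 37.3567 -0.5665]
turn [-0.0018  0.0004 -0.0017]
shift after turn [ 1.0048 37.3594 -0.4979]
[-0.4341  1.5711 -1.2805]
```

Tip is in the bushing with little force. Continuing.

```bash
python3 -m inch '[{"ax":-0.001,"ay":0,"az":-0.001,"x":0.7,"y":4,"z":-0.3,"hand":1},{"ax":0,"ay":0,"az":0,"x":0,"y":4,"z":0,"hand":1},{"ax":0,"ay":0,"az":0,"x":0,"y":3,"z":0,"hand":1},{"ax":0,"ay":0,"az":0,"x":0,"y":3,"z":0,"hand":1}]'
python3 - <<'E'
from h import *
h=np.load("home.npz");Rh=R.from_quat(h["q"]).as_matrix();plan(h["p"],Rh);print(Rh.T@get_state()["contact_force"])
E
```

```text
time: 12.85
eef_pos: [0.5204, 0.2305, 0.2744]
tcp_rot: [0.297, -0.353, 0.677, -0.574]
contact_force: [0.7, -0.3, -1.1]
opening: 0.302
t 12.85 tcp [0.5204 0.2305 0.2744] q [ 0.3596 -0.1933  2.0953 -0.4378  0.7423  2.3476] F [ 0.7145 -0.3181 -1.1078]
shift now (tool mm) [ 0.1831 23.133  -0.091 ]
turn [-0.0004  0.0003 -0.0003]
shift after turn [ 0.1752 23.1331 -0.0825]
[ 0.1978  1.3415 -0.0157]
```

```bash
python3 -m inch '[{"ax":0,"ay":0,"az":0,"x":0,"y":3,"z":0,"hand":1},{"ax":0,"ay":0,"az":0,"x":0,"y":3,"z":0,"hand":1},{"ax":0,"ay":0,"az":0,"x":0,"y":0,"z":0,"hand":1}]'
python3 - <<'E'
from h import *
h=np.load("home.npz");Rh=R.from_quat(h["q"]).as_matrix();plan(h["p"],Rh);print(Rh.T@get_state()["contact_force"])
E
```

```text
time: 13.1
eef_pos: [0.5237, 0.2298, 0.2692]
tcp_rot: [0.297, -0.353, 0.677, -0.573]
contact_force: [-0.1, 0.2, -1.3]
opening: 0.299
t 13.1 tcp [0.5237 0.2298 0.2692] q [ 0.3558 -0.182   2.0952 -0.4406  0.7311  2.3497] F [-0.0906  0.2277 -1.3398]
shift now (tool mm) [ 0.0519 16.9663  0.1659]
turn [0.0002 0.0003 0.    ]
shift after turn [ 0.0524 16.9664  0.1621]
[-0.2064  1.0243 -0.8736]
```

Tip is past the wheel rim (17 mm left, rim at 21 mm) with no resistance, so it is in the hole.

```bash
python3 -m inch '[{"ax":0,"ay":0,"az":0,"x":0,"y":3,"z":0,"hand":1},{"ax":0,"ay":0,"az":0,"x":0,"y":3,"z":0,"hand":1},{"ax":0,"ay":0,"az":0,"x":0,"y":3,"z":0,"hand":1},{"ax":0,"ay":0,"az":0,"x":0,"y":3,"z":0,"hand":1},{"ax":0,"ay":0,"az":0,"x":0,"y":0,"z":0,"hand":1}]'
python3 -m inch '[{"ax":0,"ay":0,"az":0,"x":0,"y":2,"z":0,"hand":1},{"ax":0,"ay":0,"az":0,"x":0,"y":2,"z":0,"hand":1},{"ax":0,"ay":0,"az":0,"x":0,"y":1,"z":0,"hand":1},{"ax":0,"ay":0,"az":0,"x":0,"y":0,"z":0,"hand":1}]'
python3 - <<'E'
from h import *
h=np.load("home.npz");Rh=R.from_quat(h["q"]).as_matrix();plan(h["p"],Rh);print(Rh.T@get_state()["contact_force"])
E
```

```text
time: 13.52
eef_pos: [0.5304, 0.2287, 0.2593]
tcp_rot: [0.297, -0.353, 0.677, -0.573]
contact_force: [-0.3, 0.6, -1.4]
opening: 0.299
time: 13.85
eef_pos: [0.5333, 0.2284, 0.2557]
tcp_rot: [0.297, -0.353, 0.677, -0.574]
contact_force: [0.1, -0.6, -0.7]
opening: 0.301
t 13.85 tcp [0.5333 0.2284 0.2557] q [ 0.3455 -0.15    2.0933 -0.4492  0.6993  2.3563] F [ 0.0785 -0.6411 -0.7169]
shift now (tool mm) [ 0.1791  0.369  -0.0786]
turn [-0.0003  0.0003 -0.0003]
shift after turn [ 0.179   0.369  -0.0785]
[ 0.6209  0.6913 -0.2604]
```

Back at the original home pose to within 0.4 mm. Seat it, release and withdraw.

```bash
python3 -m inch '[{"ax":0,"ay":0,"az":0,"x":0,"y":0.8,"z":0,"hand":1},{"ax":0,"ay":0,"az":0,"x":0,"y":0.5,"z":0,"hand":1},{"ax":0,"ay":0,"az":0,"x":0,"y":0,"z":0,"hand":1}]'
python3 -m inch '[{"ax":0,"ay":0,"az":0,"x":0,"y":0,"z":0,"hand":-1},{"ax":0,"ay":0,"az":0,"x":0,"y":0,"z":0,"hand":-1},{"ax":0,"ay":0,"az":0,"x":0,"y":0,"z":0,"hand":-1},{"ax":0,"ay":0,"az":0,"x":0,"y":0,"z":0,"hand":-1},{"ax":0,"ay":0,"az":0,"x":0,"y":0,"z":0,"hand":-1}]' 20
python3 -m inch '[{"ax":0,"ay":0,"az":0,"x":0,"y":0,"z":0,"hand":-1},{"ax":0,"ay":0,"az":0,"x":0,"y":0,"z":0,"hand":-1},{"ax":0,"ay":0,"az":0,"x":0,"y":0,"z":0,"hand":-1},{"ax":0,"ay":0,"az":0,"x":0,"y":-5,"z":0,"hand":-1},{"ax":0,"ay":0,"az":0,"x":0,"y":-10,"z":0,"hand":-1}]'
python3 -m inch '[{"ax":0,"ay":0,"az":0,"x":0,"y":-25,"z":0,"hand":-1},{"ax":0,"ay":0,"az":0,"x":0,"y":-25,"z":0,"hand":-1},{"ax":0,"ay":0,"az":0,"x":0,"y":-25,"z":0,"hand":-1},{"ax":0,"ay":0,"az":0,"x":0,"y":-25,"z":0,"hand":-1},{"ax":0,"ay":0,"az":0,"x":0,"y":-15,"z":0,"hand":-1}]'
python3 -m inch '[{"ax":0,"ay":0,"az":0,"x":25,"y":0,"z":-20,"hand":-1},{"ax":0,"ay":0,"az":0,"x":30,"y":0,"z":-20,"hand":-1},{"ax":0,"ay":0,"az":0,"x":30,"y":0,"z":0,"hand":-1},{"ax":0,"ay":0,"az":0,"x":0,"y":0,"z":0,"hand":-1},{"ax":0,"ay":0,"az":0,"x":0,"y":0,"z":0,"hand":-1}]'
python3 - <<'E'
from h import *
from plant import read_camera
import cv2
ims=[cv2.resize(read_camera(n)["img"][v:v+170,u:u+130,::-1],None,fx=3,fy=3,interpolation=cv2.INTER_CUBIC) for n,u,v in(("side",210,160),("top",180,120))]
cv2.imwrite("pics/p7.png",np.hstack(ims))
E
```

```text
time: 14.1
eef_pos: [0.5337, 0.2284, 0.2557]
tcp_rot: [0.297, -0.353, 0.677, -0.573]
contact_force: [-4.1, -0.9, 2.3]
opening: 0.302
time: 14.52
eef_pos: [0.5342, 0.2283, 0.2551]
tcp_rot: [0.297, -0.353, 0.677, -0.574]
contact_force: [-0.7, 1.0, 0.3]
opening: 0.984
time: 14.93
eef_pos: [0.525, 0.2293, 0.2662]
tcp_rot: [0.298, -0.353, 0.677, -0.573]
contact_force: [-0.5, -0.6, -0.3]
opening: 1.001
time: 15.35
eef_pos: [0.4594, 0.241, 0.3656]
tcp_rot: [0.295, -0.352, 0.677, -0.575]
contact_force: [-0.3, -0.1, 0.8]
opening: 1.002
time: 15.77
eef_pos: [0.4136, 0.1611, 0.3394]
tcp_rot: [0.295, -0.353, 0.678, -0.574]
contact_force: [-0.0, 1.2, 1.0]
opening: 0.998
```

View pics/p7.png

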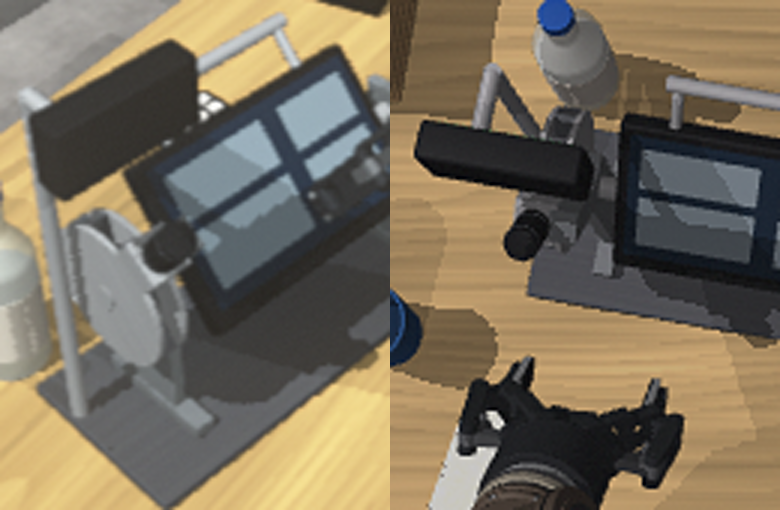

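The knob end is back at top-view pixel (223.7,201), against (223.4,200.4) at the start. So the pin is fully home, the screen leans back, the gripper is clear, and the bystanders in view are where they were.

```bash
python3 -c "
from plant import *
print(get_state()['time'],sign_off())"
```

```text
the job is handed in; nothing more can be done
15.8667 None
```

The screen is locked leaning back with the pin in the single locking hole, and I handed the job in at 15.9 s. I drew the pin about 93 mm out along its line and kept it in the gripper instead of using the holder. With its shank I pushed the grab rail back, then pushed the pin home again and withdrew the gripper.

**Last checks:**
- **Pin:** the gripper returned to within 0.4 mm of where it first held the seated pin, and a slight extra push met about 5 N of resistance. In the top view the knob end is within about 1 px of its starting pixel.
- **Screen:** just before the last 1 mm push, tilt measured 0.725 to 0.744 rad from the screen edges and rail, and 0.72 to 0.75 from the shank contact. The pin tip went past the wheel rim with no resistance, so it is in the hole. I did not measure the tilt again after locking.
- **Robot and bystanders:** the gripper is well clear of everything. The bystanders in the last picture look unmoved, but I did not measure all seven or see them all in that picture. Contact forces read at the end of each move stayed under 7 N throughout.

No check failed or disagreed, but one command was refused for missing keys; it moved nothing.

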